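# Bring the green-capped jar to the front of the spice carousel

## Robot

A 6-joint arm with a two-finger parallel gripper is mounted at the origin on a cart in front of the work surface, level with it; the furniture and walls round the work are solid. World frame = base frame: x ahead of the robot, y to its left, z up, the work surface at z = 0. Lengths are in m, angles in rad, forces in N, time in s.
With the tool pointing down it reaches from about 0.25 to 0.775 m from the base axis. Payload 4 kg.
Tool frame: the origin (TCP) lies between the finger pads; the fingertips stand 25 mm ahead of it and the grasp point (between the pads) lies 6 mm ahead of it (robot.tip_reach is the z of the fingertips in the tool frame, in m); z points along the fingers, y is the line along which they close (so a half turn about z gives the same grasp; the last joint's range is limited). The gripper opens to 94 mm and grips with 3 to 60 N. Pads are 16 mm wide; open, the fingers measure 119 mm over their backs; the gripper's body (75 mm by 177 mm) begins 78 mm behind the grasp point.
Start: joints at [1.175, 0.087, 1.371, -0, 1.684, -0.103], TCP at [0.159, 0.527, 0.231] pointing down, gripper open.
Joint ranges: [-3.1, 3.1], [-0.76, 2.03], [0.27, 2.55], [-1.08, 4.22], [0.17, 2.65], [-2.57, 2.57]. Speed limits (rad/s): [2.79, 2.79, 3.14, 3.14, 3.14, 3.14].

## Interface

Orientations are given as [roll, pitch, yaw] about the fixed x, y, z axes, in that order (R = Rz(yaw) Ry(pitch) Rx(roll)).
In Python, from bench import robot gives the robot as it stands. The module is installed in compiled form; this text tells all that it offers.
- The arm moves only by the shell command python3 -m handwheel 'ROWS'. ROWS is JSON, a list of rows, each a list of 3 entries, a list of its own where there are three numbers: the turn, a rotation vector about the world's x, y, z in units of 90 degrees (1.0 is 90 degrees), then the shift along the world's x, y, z in units of 0.05 m (1.0 is 0.05 m), then the closure, from 0 (fully open) to 1 (shut). A call has 1 to 5 rows; each row shifts and turns the commanded pose from where the row before left it; what a row does not reach is not made up. A row lasts 1/10 s, in which the tool goes at most 50 mm and 8.59 degrees, less where a joint would pass 70% of its speed; a pose out of reach is approached as far as the arm can. A call with a number of a shift or a turn outside -1 to 1 is refused whole. A call with a gripper value outside its range is refused whole. The fingers move at their own pace and stop on an object; the grip force is fixed at half the most. Time passes only in rows, so rows that do not move let the fingers close. It gives the time, the measured TCP pose, the force, the opening and the grip force at its end, in the units of the state.
- robot.get_obs(): the state, without advancing time (a new reading comes with each control period).
- robot.snapshot(name): name is "scene" or "top"; returns (picture, depth): 480x640x3 uint8, red, green, blue; 480x640 float32, m along the optical axis (not along the pixel's ray), 0 where there is no reading.
- robot.calibration(name): a dict with "mtx" (3x3 intrinsics, pixels), "extrinsics" (4x4, takes a point from camera to world coordinates). Camera axes: x right, y down, z forward; pixel columns grow to the right and rows downward; lengths in m; the calibration is good to about 2 mm. A picture is of the moment at which its call begins. calibration takes no time and is no camera call.
- robot.close_job(): hands the job in; it is judged then, once.
Trained networks look in the newest picture that a camera, given by its name, has taken for a name from the list of things; names that differ only in an ending like _2 or _b are one class to them, and where a whole thing is asked for, a point or a joint stands for the part that bears it (a point fixed in the world has none). Each returns a list of dicts, best first, with "p" (0 to 1); they miss things now and then, are a little off and sometimes report something else, mostly with a low value. They report only what shows in the picture. A call takes as long as a camera call. They do not tell look-alikes from the thing itself.
- robot.boxes_of(query, camera): "bbox" ([left, top, right, bottom] in pixels, round what is visible of it).
The state is a dict: "time": time; "joint_positions": joint angles; "qvel": joint speeds; "joint_torque": joint torques, N m; "tool_pos": TCP position; "ee_rot": TCP orientation; "wrist_force": force on the tool from outside, world axes, zero at the start; "wrist_torque": the same for the moment, N m; "width": finger opening in m; "finger_force": force on a finger pad.
Only numpy, scipy, OpenCV 4.12 (cv2) and the standard library are available. Lean on these libraries where they do the work, as an engineer would, in place of code of your own. Each camera call takes 0.05 s, during which the arm holds its last target. There are 200 camera calls.

## Task

Turn the spice carousel gently, pushing the steel finger posts on its rim with the fingertips, until the green-capped jar that rides on it is at the front, in line with the orange arrow on the carousel's foot, and leave it standing there. Touch nothing but the carousel: do not touch, lift or tip the jars and the shaker on it, and leave the small things beside it where they are.

Things in the scene. Friction and masses are not known exactly. Their poses are not given: they have to be found in the camera images.
- carousel_base: fixed wooden foot of the carousel; origin on the turning axis at worktop height. Its -x axis is its front, where a white tab 34 mm wide reaches 92 mm from the axis with an orange arrow head pointing at the axis. Its yaw varies a little. The light wooden disc turning on it is 138 mm in diameter, its top 20 mm above the worktop. A microwave 230 mm high may stand close behind: work at the front and sides
- carousel (a joint): angle the disc has turned since the start, rad (0 at the start wherever the jars then stand), growing anticlockwise seen from above; turns without stops either way. Friction of about 0.1 N m keeps it where it is left (about 1.6 N at a post turns it); it does not coast
- post0 (a point): centre of the black ball (15 mm diameter) on top of one of three equal upright steel finger posts at the disc's rim. The post below is 10 mm in diameter, 63 mm from the turning axis, rigid with the disc, from the disc's top (20 mm above the worktop) to this ball (145 mm above it). Posts are 120 degrees apart, each half-way between two pockets
- post1 (a point): centre of the black ball (15 mm diameter) on top of one of three equal upright steel finger posts at the disc's rim. The post below is 10 mm in diameter, 63 mm from the turning axis, rigid with the disc, from the disc's top (20 mm above the worktop) to this ball (145 mm above it). Posts are 120 degrees apart, each half-way between two pockets
- post2 (a point): centre of the black ball (15 mm diameter) on top of one of three equal upright steel finger posts at the disc's rim. The post below is 10 mm in diameter, 63 mm from the turning axis, rigid with the disc, from the disc's top (20 mm above the worktop) to this ball (145 mm above it). Posts are 120 degrees apart, each half-way between two pockets
- green_jar_mid (a point): centre of the spice jar with a green cap, 46 mm in diameter, 106 mm high, top 126 mm above the worktop; loose, upright in one of three shallow round pockets on the disc (lips 6 mm high, 56 mm outside diameter, centres 40 mm from the axis, 120 degrees apart). Which pocket varies
- dark_jar_mid (a point): centre of a spice jar with a dark brown cap (a small green picture on its top), 44 mm in diameter, 105 mm high, loose in another pocket
- salt_mid (a point): centre of a salt shaker with a grey top, 44 mm in diameter, 90 mm high, loose in another pocket
- dropper_mid (a point): centre of a small brown dropper bottle, 33 mm in diameter, 102 mm high, loose on the worktop beside the carousel
- glass_mid (a point): centre of a small clear glass, 46 mm in diameter, 59 mm high, loose on the worktop beside the carousel
- matches_mid (a point): centre of a matchbox lying flat, 36 x 56 x 15 mm, loose on the worktop beside the carousel
Things that resemble listed ones, but are neither listed nor needed, are in the scene too. Of the things that look like the carousel_base, the largest one is meant.

How it is judged:
By the outcome, as a careful person would: the job done as asked, in the order asked, and still so for the second after the job is handed in, with the robot touching nothing.
It also fails if it takes over 61 s, if anything falls off the work surface, if the arm or the gripper's body presses on something with over 40 N, if the wrist force passes 120 N, or if a joint passes its speed limit or range.

## Working session

There is one attempt and no reset: what is moved stays moved. The work goes in short steps, Python scripts to look and compute and a shell command to move; the robot and the scene stay as the last step left them, time stands still between calls to the robot, and variables do not carry over. Pictures are saved under pics/ and viewed, at most 10 in all, crops included, and the job is handed in when it is done.

```bash
mkdir -p pics
cat > h.py <<'E'
from bench import robot
import numpy as np, cv2
def snap(cam,name=None):
    p,d=robot.snapshot(cam)
    if name: cv2.imwrite('pics/'+name,cv2.cvtColor(p,cv2.COLOR_RGB2BGR))
    return p,d
def ray(cam,u,v,z):
    c=robot.calibration(cam);K=np.array(c['mtx']);E=np.array(c['extrinsics'])
    r=E[:3,:3]@np.linalg.solve(K,[u,v,1.]);o=E[:3,3]
    return o+r*(z-o[2])/r[2]
def proj(cam,P):
    c=robot.calibration(cam);K=np.array(c['mtx']);E=np.array(c['extrinsics'])
    q=K@(E[:3,:3].T@(np.array(P)-E[:3,3]));return q[:2]/q[2]
E
python3 - <<'E'
from h import *
for c in('top','scene'):
    snap(c,c+'0.png')
    print(c,np.round(robot.calibration(c)['extrinsics'],3).tolist())
    for q in('carousel_base','post0','green_jar_mid','dark_jar_mid','salt_mid','dropper_mid','glass_mid','matches_mid'):
        print(q,[(np.round(b['bbox']).astype(int).tolist(),round(b['p'],2)) for b in robot.boxes_of(q,c)])
print(robot.get_obs())
E
```

```text
top [[-0.037, -0.978, 0.203, 0.351], [-0.999, 0.036, -0.009, -0.077], [0.002, -0.203, -0.979, 1.107], [0.0, 0.0, 0.0, 1.0]]
carousel_base [([418, 262, 454, 303], 0.95), ([242, 178, 270, 214], 0.73), ([283, 304, 298, 321], 0.67)]
post0 [([259, 254, 318, 310], 0.62)]
green_jar_mid [([275, 247, 300, 276], 0.93)]
dark_jar_mid [([294, 274, 314, 294], 0.9), ([339, 272, 357, 292], 0.53), ([260, 255, 318, 311], 0.38)]
salt_mid [([268, 280, 286, 297], 0.73), ([259, 254, 322, 308], 0.49)]
dropper_mid []
glass_mid [([339, 270, 356, 291], 0.61)]
matches_mid [([370, 269, 393, 291], 0.92), ([268, 280, 287, 296], 0.64), ([343, 271, 360, 291], 0.18)]
scene [[0.27, -0.839, 0.472, 0.091], [-0.963, -0.234, 0.135, -0.223], [-0.003, -0.491, -0.871, 1.025], [0.0, 0.0, 0.0, 1.0]]
carousel_base [([246, 330, 268, 345], 0.76), ([246, 183, 282, 221], 0.71), ([429, 324, 471, 385], 0.7)]
post0 [([237, 245, 302, 332], 0.8)]
green_jar_mid [([257, 249, 285, 290], 0.69), ([248, 330, 268, 347], 0.18)]
dark_jar_mid [([265, 277, 294, 320], 0.84)]
salt_mid []
dropper_mid []
glass_mid [([323, 305, 348, 336], 0.68)]
matches_mid [([360, 320, 391, 341], 0.62)]
{'time': 0.9, 'joint_positions': array([ 1.17491155e+00,  8.71815915e-02,  1.37071224e+00,  3.25082789e-06,
        1.68358999e+00, -1.03136149e-01]), 'qvel': array([ 0.00056947,  0.00101904, -0.00066271,  0.00073365,  0.0008431 ,
       -0.0005108 ]), 'joint_torque': array([-2.29978605e-04, -3.40053535e+01, -3.02591372e+01,  7.17728469e-02,
        2.38025148e-02,  2.13967041e-05]), 'tool_pos': array([0.15874946, 0.52660568, 0.23050973]), 'ee_rot': array([3.14148407e+00, 7.99102107e-06, 2.84884439e+00]), 'wrist_force': array([-0.06157395,  0.37009017,  0.11863923]), 'wrist_torque': array([0.00167421, 0.03224558, 0.01204444]), 'finger_force': 0.0, 'width': 0.09396156970759872}
```

View pics/top0.png

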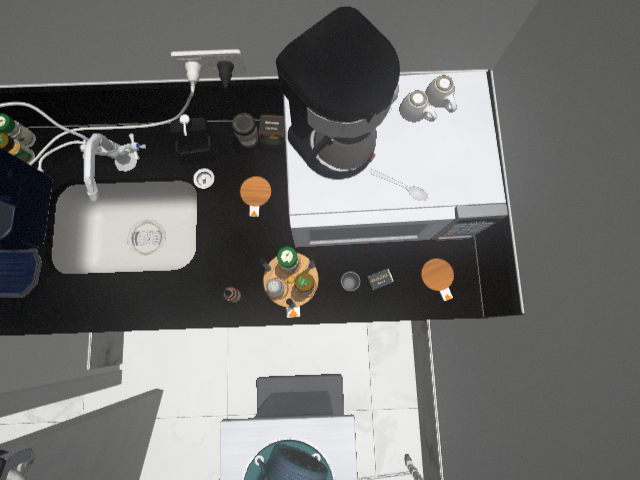

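View pics/scene0.png

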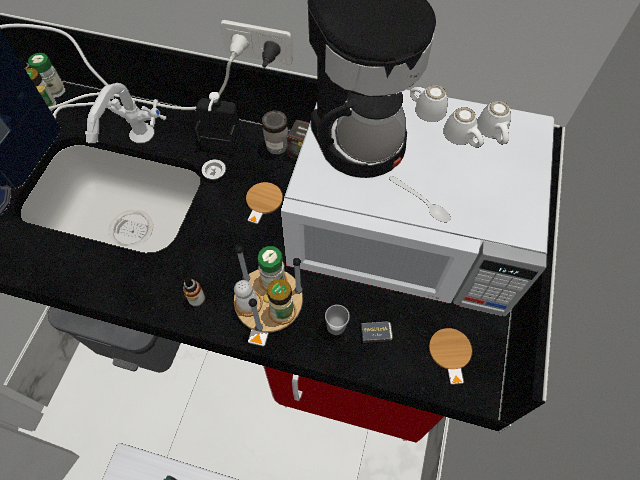

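The carousel candidates in the top picture are the board with jars (290,282), the bare board at (256,192) and the bare board at (438,275). The one with jars and posts is the largest, so I choose it. Green caps show at (287,257) on the carousel, at (304,283), which is brownish and is the dark jar's picture, and at (5,122) far left. The rider at (287,257) is the target. I'll check it in a close crop.

Run:
```python
from h import *
a=cv2.imread('pics/top0.png')[235:325,220:400];b=cv2.imread('pics/scene0.png')[230:350,180:340]
a=cv2.resize(a,None,fx=4,fy=4,interpolation=cv2.INTER_CUBIC)[:, :400];b=cv2.resize(b,(400,300),interpolation=cv2.INTER_CUBIC)
o=np.zeros((360,800,3),np.uint8);o[:,:400]=a;o[:300,400:]=b
cv2.imwrite('pics/crop0.png',o)
for n,u,v,z in(('tabfront',293,315,.0),('green',288,256,.126),('dark',304,284,.125),('salt',275,287,.11),('disc',290,282,.02)):
    print(n,ray('top',u,v,z).round(4))
```

```text
tabfront [ 0.391  -0.0242  0.    ]
green [ 0.5183 -0.0224  0.126 ]
dark [ 0.4538 -0.0565  0.125 ]
salt [0.451  0.0096 0.11  ]
disc [ 0.471  -0.0199  0.02  ]
```

View pics/crop0.png

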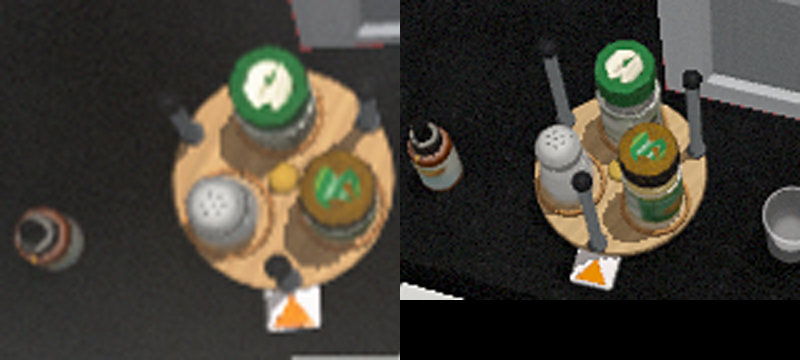

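Run:
```python
from h import *
T=lambda u,v,z:ray('top',220+u/4,235+v/4,z)[:2]
S=lambda u,v,z:ray('scene',180+(u-400)*.4,230+v*.4,z)[:2]
posts=[(T(170,103,.145),S(547,47,.145)),(T(370,93,.145),S(692,79,.145)),(T(277,267,.145),S(582,181,.145))]
for t,s in posts: print('post',t.round(4),s.round(4))
P=np.array([(t+s)/2 for t,s in posts]);c=P.mean(0);print('c',c, np.linalg.norm(P-c,axis=1),np.degrees(np.arctan2(*(P-c).T[::-1])))
# disc circle from wood mask, z=.02
for cam,f in(('top','top0'),('scene','scene0')):
    im=cv2.imread(f'pics/{f}.png');h=cv2.cvtColor(im,cv2.COLOR_BGR2HSV)
    u0,v0=proj(cam,[*c,.02]);m=cv2.inRange(h,(8,60,120),(22,200,255))
    vs,us=np.nonzero(m);X=np.array([ray(cam,u,v,.02)[:2] for u,v in zip(us,vs) if abs(u-u0)<45 and abs(v-v0)<45])
    X=X[np.linalg.norm(X-c,axis=1)<.09]
    (x,y),r=cv2.minEnclosingCircle((X*1000).astype(np.float32));print(cam,'disc',x,y,r)
for n,t,s in(('green',T(270,84,.126),S(624,65,.126)),('dark',T(339,184,.125),S(649,141,.125)),('salt',T(212,205,.11),S(558,140,.11)),('tab',T(294,310,0),S(594,272,0)),('tabR',T(320,330,0),S(611,289,0)),('tabL',T(269,332,0),S(572,285,0)),('drop',T(40,230,.1),S(425,135,.1))):
    print(n,t.round(4),s.round(4),np.degrees(np.arctan2(*((t+s)/2-c)[::-1])).round(1))
```

```text
post [0.5065 0.0331] [0.5076 0.0392]
post [ 0.508  -0.0775] [ 0.511  -0.0708]
post [ 0.4144 -0.0237] [ 0.4143 -0.0197]
c [ 0.47696907 -0.01989692] [0.06359442 0.06323534 0.06262618] [  61.78553114  -59.03642342 -178.33977279]
top disc 466.6839904785156 -22.416290283203125 79.3090591430664
scene disc 465.9718933105469 -18.747072219848633 77.86144256591797
green [ 0.5183 -0.0213] [ 0.5177 -0.0154] 2.2
dark [ 0.4605 -0.0584] [ 0.4641 -0.0517] -112.7
salt [0.4529 0.0141] [0.4531 0.0158] 124.5
tab [ 0.3971 -0.0257] [ 0.3976 -0.02  ] -177.9
tabR [ 0.3843 -0.0414] [ 0.3881 -0.0371] -168.0
tabL [ 0.3842 -0.0098] [ 0.383  -0.0068] 172.9
drop [0.4433 0.1131] [0.4343 0.1152] 105.9
```

Run:
```python
from h import *
p,d=snap('top');c=robot.calibration('top');K=np.array(c['mtx']);E=np.array(c['extrinsics'])
v,u=np.mgrid[:480,:640];P=(np.linalg.inv(K)@np.stack([u,v,0*u+1]).reshape(3,-1))*d.reshape(1,-1)
W=(E[:3,:3]@P+E[:3,3:]).T[d.ravel()>0]
m=W[(W[:,2]>.2)&(W[:,2]<.25)];
for y in np.arange(.0,-.3,-.04):
    k=m[(abs(m[:,1]-y)<.015)&(m[:,0]>.45)];print(round(y,2),len(k),k[:,0].min().round(3) if len(k) else 0, k[:,2].max().round(3) if len(k) else 0)
t=W[(W[:,2]>.24)&(W[:,0]<.8)&(W[:,0]>.2)&(W[:,1]>-.3)];print(len(t),t.min(0),t.max(0))
c=np.array([.477,-.020])
for th in(182,200,220,240,120,140,160):
    a=np.radians(th);print(th,(c+.063*np.array([np.cos(a),np.sin(a)])).round(4))
```

```text
0.0 160 0.938 0.25
-0.04 1242 0.558 0.249
-0.08 910 0.559 0.25
-0.12 759 0.56 0.25
-0.16 758 0.561 0.25
-0.2 909 0.561 0.25
-0.24 1521 0.563 0.246
-0.28 1941 0.563 0.25
14497 [ 0.60512263 -0.29998739  0.24000525] [ 0.79993148 -0.03254072  0.52327268]
182 [ 0.414  -0.0222]
200 [ 0.4178 -0.0415]
220 [ 0.4287 -0.0605]
240 [ 0.4455 -0.0746]
120 [0.4455 0.0346]
140 [0.4287 0.0205]
160 [0.4178 0.0015]
```

```bash
R='' ; python3 -m handwheel '[[[0,0,0.014],[0.34,-0.73,0],0.55],[[0,0,0.014],[0.34,-0.73,0],0.55],[[0,0,0.014],[0.34,-0.73,0],0.55],[[0,0,0.014],[0.34,-0.73,0],0.55],[[0,0,0.014],[0.34,-0.73,0],0.55]]'
python3 -m handwheel '[[[0,0,0.014],[0.34,-0.73,0],0.55],[[0,0,0.014],[0.34,-0.73,0],0.55],[[0,0,0.014],[0.34,-0.73,0],0.55],[[0,0,0.014],[0.34,-0.73,0],0.55],[[0,0,0.014],[0.34,-0.73,0],0.55]]'
```

```text
time: 1.45
tool_pos: [0.2441, 0.3427, 0.2306]
ee_rot: [3.141, 0.001, 2.96]
wrist_force: [0.6, -0.2, 0.1]
width: 0.0573
finger_force: 0.0
time: 1.95
tool_pos: [0.3291, 0.1601, 0.2308]
ee_rot: [3.141, 0.001, 3.07]
wrist_force: [1.2, 0.1, 0.9]
width: 0.0423
finger_force: 0.0
```

```bash
python3 -m handwheel '[[[0,0,0.014],[0.34,-0.73,0],0.55],[[0,0,0.014],[0.34,-0.73,0],0.55],[[0,0,0.014],[0.34,-0.73,0],0.55],[[0,0,0.014],[0.34,-0.73,0],0.55],[[0,0,0.014],[0.34,-0.73,0],0.55]]'
python3 - <<'E'
from h import *
a,_=snap('top');b,_=snap('scene')
a=cv2.resize(a[235:325,240:340],(400,360));b=cv2.resize(b[225:345,200:320],(400,400))
o=np.zeros((400,800,3),np.uint8);o[:360,:400]=a;o[:,400:]=b
cv2.imwrite('pics/crop1.png',o[:,:,::-1])
E
```

```text
time: 2.45
tool_pos: [0.4142, -0.0226, 0.2308]
ee_rot: [3.142, 0.001, -3.104]
wrist_force: [0.2, 0.7, 0.8]
width: 0.0422
finger_force: 0.0
```

View pics/crop1.png

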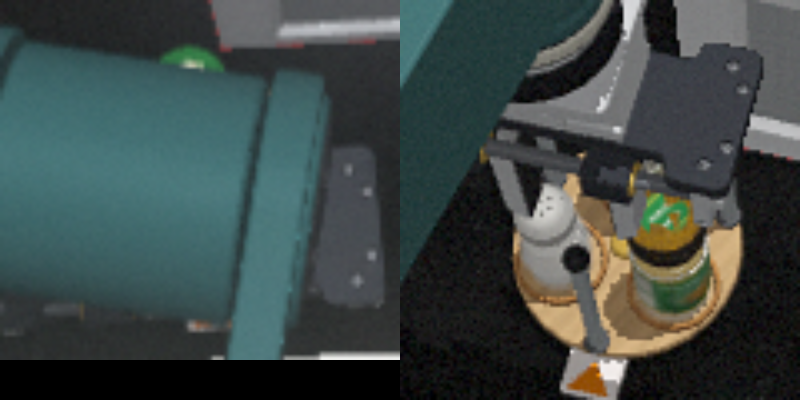

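The scene half of the crop shows the fingers straddling the front post, with its ball at (575,258) in the crop. I'll lower now.

```bash
python3 -m handwheel '[[[0,0,0],[0,0,-0.4],0.55],[[0,0,0],[0,0,-0.4],0.55],[[0,0,0],[0,0,-0.35],0.55],[[0,0,0],[0,0,-0.3],0.55],[[0,0,0],[0,0,0],0.66]]'
python3 - <<'E'
from h import *
b,_=snap('scene')
cv2.imwrite('pics/crop2.png',cv2.resize(b[225:345,200:320],(480,480))[:,:,::-1])
E
```

```text
time: 3.05
tool_pos: [0.412, -0.0199, 0.1558]
ee_rot: [3.14, -0.005, -3.104]
wrist_force: [1.0, 0.0, 0.4]
width: 0.037
finger_force: 0.0
```

View pics/crop2.png

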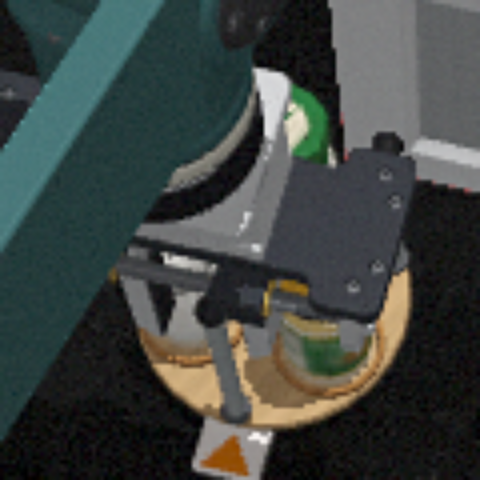

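```bash
python3 -m handwheel '[[[0,0,0],[0,-0.02,0.04],0.66],[[0,0,0.067],[0.02,-0.175,0],0.66],[[0,0,0.067],[0.04,-0.17,0],0.66],[[0,0,0.067],[0.065,-0.165,0],0.66],[[0,0,0.067],[0.09,-0.15,0],0.66]]'
python3 - <<'E'
from h import *
print(robot.get_obs()['joint_positions'].round(2))
b,_=snap('scene')
cv2.imwrite('pics/crop3.png',cv2.resize(b[225:345,200:320],(480,480))[:,:,::-1])
E
```

```text
time: 3.6
tool_pos: [0.4246, -0.0546, 0.1617]
ee_rot: [3.141, 0.001, -2.679]
wrist_force: [-2.5, 1.7, 0.5]
width: 0.0318
finger_force: 1.2
[-0.26 -0.17  1.75  0.    1.56 -2.3 ]
```

View pics/crop3.png

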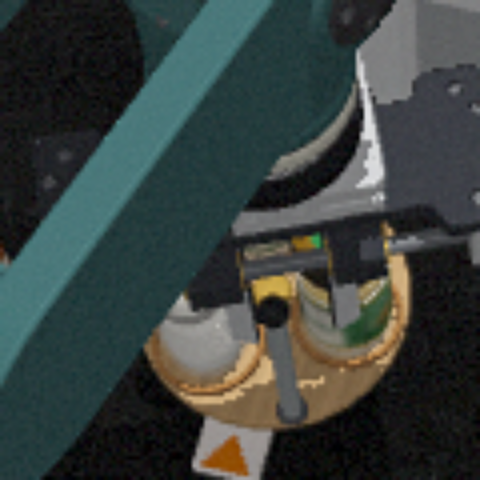

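```bash
python3 -m handwheel '[[[0,0,0],[0.11,-0.14,-0.03],0.66],[[0,0,0],[0.125,-0.12,0],0.66],[[0,0,0],[0.14,-0.105,0],0.66],[[0,0,0],[0.155,-0.08,0],0.66],[[0,0,0],[0,0,0],0.66]]'
python3 - <<'E'
from h import *
o=robot.get_obs();print(o['joint_positions'].round(2))
b,_=snap('scene')
cv2.imwrite('pics/crop4.png',cv2.resize(b[225:345,200:320],(480,480))[:,:,::-1])
E
```

```text
time: 4.15
tool_pos: [0.4524, -0.078, 0.1584]
ee_rot: [-3.14, 0.001, -2.684]
wrist_force: [-0.1, -0.6, 0.3]
width: 0.0318
finger_force: 0.0
[-0.29 -0.09  1.69 -0.    1.54 -2.32]
```

View pics/crop4.png

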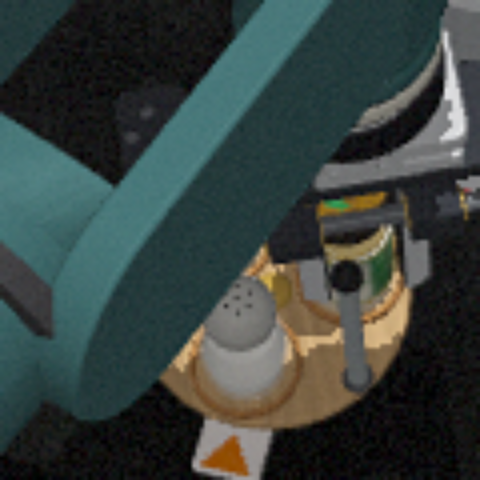

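```bash
python3 -m handwheel '[[[0,0,0],[0,0,0.3],0.66],[[0,0,0],[0,0,0.4],0.66],[[0,0,0],[0,0,0.5],0.5],[[0,0,-0.05],[0,0.5,0.1],0.5],[[0,0,-0.09],[-0.3,0.5,0],0.5]]'
python3 - <<'E'
from h import *
p=ray('scene',286.3,293.8,.145)[:2];print(p)
q=p-[.4785,-.0171]
th=np.degrees(np.arctan2(q[1],q[0]))%360;print(th,np.linalg.norm(q))
a=np.radians(th-120);print('next post',th-120,np.array([.477,-.02])+.063*np.array([np.cos(a),np.sin(a)]))
E
```

```text
time: 4.7
tool_pos: [0.4378, -0.0272, 0.2251]
ee_rot: [-3.14, 0.004, -2.91]
wrist_force: [0.7, 0.5, 0.6]
width: 0.0467
finger_force: 0.0
[ 0.44545144 -0.07101476]
238.49262258427996 0.06323771030108477
next post 118.49262258427996 [0.44694613 0.03536935]
```

```bash
python3 -m handwheel '[[[0,0,-0.095],[0.04,0.25,0],0.5],[[0,0,-0.095],[0.04,0.25,0],0.5],[[0,0,-0.095],[0.04,0.25,0],0.5],[[0,0,-0.095],[0.03,0.25,0],0.5],[[0,0,-0.095],[0.03,0.25,0],0.5]]'
python3 - <<'E'
from h import *
b,_=snap('scene')
cv2.imwrite('pics/crop5.png',cv2.resize(b[225:345,200:320],(480,480))[:,:,::-1])
print(proj('scene',[.447,.0385,.145]))
E
```

```text
time: 5.2
tool_pos: [0.4454, 0.0359, 0.2237]
ee_rot: [3.141, 0.001, 2.627]
wrist_force: [0.6, 0.2, 0.9]
width: 0.0471
finger_force: 0.0
[227.75905053 277.78334563]
```

View pics/crop5.png

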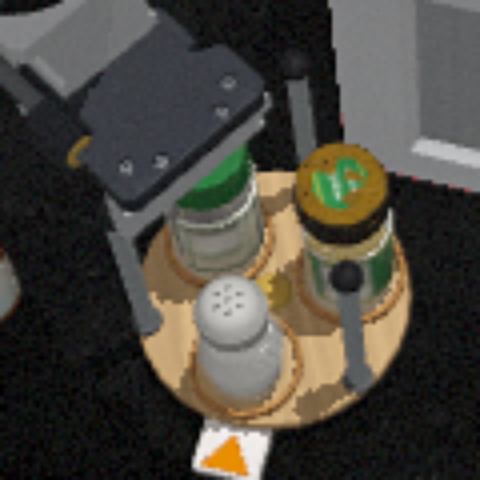

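```bash
python3 -m handwheel '[[[0,0,0],[0.03,0,-0.4],0.5],[[0,0,0],[0,0,-0.4],0.5],[[0,0,0],[0,0,-0.3],0.5],[[0,0,0],[0,0,-0.2],0.5],[[0,0,0],[0,0,0],0.66]]'
```

```text
time: 5.75
tool_pos: [0.4457, 0.0352, 0.157]
ee_rot: [-3.14, -0.002, 2.635]
wrist_force: [0.2, 0.5, -0.3]
width: 0.0417
finger_force: 0.0
```

```bash
python3 -m handwheel '[[[0,0,0.045],[-0.15,-0.095,0.02],0.66],[[0,0,0.045],[-0.135,-0.115,0],0.66],[[0,0,0.045],[-0.12,-0.13,0],0.66],[[0,0,0.045],[-0.1,-0.145,0],0.66],[[0,0,0.045],[-0.075,-0.16,0],0.66]]'
python3 -m handwheel '[[[0,0,0.045],[-0.055,-0.165,0],0.66],[[0,0,0.045],[-0.03,-0.175,0],0.66],[[0,0,0.045],[-0.005,-0.175,0],0.66],[[0,0,0.045],[0.02,-0.175,0],0.66],[[0,0,0.045],[0.045,-0.17,0],0.66]]'
python3 - <<'E'
from h import *
b,_=snap('scene')
cv2.imwrite('pics/crop6.png',cv2.resize(b[225:345,200:320],(480,480))[:,:,::-1])
E
```

```text
time: 6.25
tool_pos: [0.4167, 0.0047, 0.1603]
ee_rot: [3.137, -0.002, 2.992]
wrist_force: [-2.4, 4.9, 0.4]
width: 0.0324
finger_force: 2.1
time: 6.75
tool_pos: [0.4158, -0.0396, 0.1604]
ee_rot: [3.14, -0.0, -2.938]
wrist_force: [-3.0, 2.4, 1.5]
width: 0.0323
finger_force: 1.3
```

View pics/crop6.png

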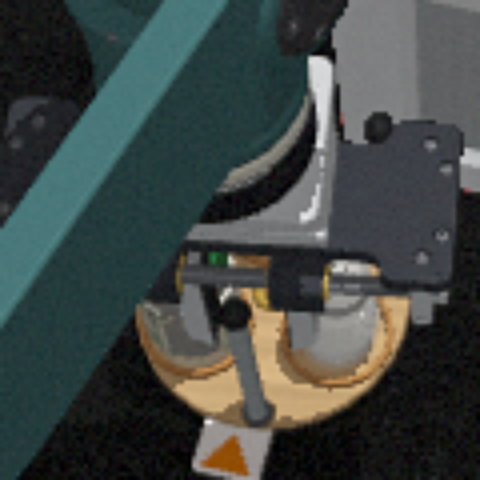

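```bash
python3 -m handwheel '[[[0,0,0.042],[0.065,-0.165,0],0.66],[[0,0,0.042],[0.09,-0.15,0],0.66],[[0,0,0.042],[0.11,-0.14,0],0.66],[[0,0,0.042],[0.125,-0.12,0],0.66],[[0,0,0],[0.14,-0.105,0],0.66]]'
python3 -m handwheel '[[[0,0,0],[0.1,-0.05,0],0.66],[[0,0,0],[0,0,0],0.66]]'
python3 - <<'E'
from h import *
b,_=snap('scene')
cv2.imwrite('pics/crop7.png',cv2.resize(b[225:345,200:320],(480,480))[:,:,::-1])
E
```

```text
time: 7.3
tool_pos: [0.4428, -0.074, 0.1602]
ee_rot: [3.141, -0.0, -2.679]
wrist_force: [-2.2, 1.8, 0.4]
width: 0.0317
finger_force: 1.0
time: 7.5
tool_pos: [0.4488, -0.0768, 0.1599]
ee_rot: [-3.14, 0.001, -2.68]
wrist_force: [0.5, -0.3, -0.1]
width: 0.0318
finger_force: 0.0
```

View pics/crop7.png

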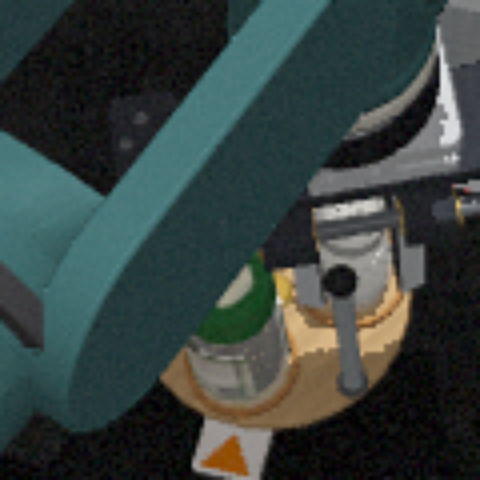

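No picture views are left, so from here I work numerically. I'll work out the angle from the ball, lift clear, then measure the cap and arrow by colour.

```bash
python3 - <<'E'
from h import *
q=ray('scene',285,295,.145)[:2]-[.4785,-.0171]
print(np.degrees(np.arctan2(q[1],q[0]))%360,np.linalg.norm(q))
E
python3 -m handwheel '[[[0,0,0],[-0.02,0.02,0.4],0.66],[[0,0,0],[0,0,0.5],0.55],[[0,0,0],[0,0,0.4],0.55],[[0,0,0],[0,-0.9,0.1],0.55],[[0,0,0],[0,-0.9,0],0.55]]'
python3 -m handwheel '[[[0,0,0],[-0.3,-0.9,0],0.55],[[0,0,0],[-0.3,-0.9,0],0.55],[[0,0,0],[-0.3,-0.6,0],0.55],[[0,0,0],[0,0,0],0.55]]'
cat > meas.py <<'E'
from h import *
T={'scene':np.array([.4785,-.0171]),'top':np.array([.4763,-.0227])}
for cam in('top','scene'):
    p,d=snap(cam);h=cv2.cvtColor(p,cv2.COLOR_RGB2HSV)
    def cen(m,z,w=.08):
        u0,v0=proj(cam,[.46,-.02,z]);m=m.copy();k=np.zeros_like(m);r=45
        k[max(int(v0)-r,0):int(v0)+r,int(u0)-r:int(u0)+r]=255;m&=k
        n,l,s,c=cv2.connectedComponentsWithStats(m)
        return [(int(s[i,4]),c[i].round(1).tolist(),s[i,:4].tolist()) for i in np.argsort(-s[1:,4])[:3]+1]
    gr=cen(cv2.inRange(h,(45,90,30),(85,255,255)),.126)
    ar=cen(cv2.inRange(h,(8,200,180),(20,255,255)),0)
    kn=cen(cv2.inRange(h,(20,90,110),(30,255,255)),.03)
    print(cam,'green',gr,'\n arrow',ar,'\n knob',kn)
    for n in('green_jar_mid','dark_jar_mid','salt_mid','post0','carousel_base','carousel'):
        print('  ',n,[(np.round(b['bbox'],1).tolist(),round(b['p'],2)) for b in robot.boxes_of(n,cam)][:3])
    np.save(cam+'.npy',p)
E
python3 meas.py
```

```text
235.62578117893955 0.06347720824102433
time: 8.05
tool_pos: [0.448, -0.1659, 0.232]
ee_rot: [-3.137, 0.004, -2.676]
wrist_force: [1.1, -0.4, 0.1]
width: 0.0424
finger_force: 0.0
time: 8.45
tool_pos: [0.4302, -0.2423, 0.2279]
ee_rot: [-3.118, -0.034, -2.752]
wrist_force: [0.4, 0.3, 1.0]
width: 0.0422
finger_force: 0.0
top green [(170, [287.3, 292.1], [278, 282, 20, 20]), (48, [273.3, 265.0], [268, 260, 11, 10]), (2, [270.0, 261.5], [270, 261, 1, 2])] 
 arrow [(18, [292.4, 313.2], [290, 311, 6, 5])] 
 knob [(38, [290.4, 279.0], [287, 276, 8, 7]), (13, [269.8, 261.4], [267, 260, 8, 4]), (6, [281.8, 271.8], [280, 270, 4, 5])]
   green_jar_mid [([278.6, 281.4, 301.1, 305.7], 0.9)]
   dark_jar_mid [([265.2, 258.5, 285.8, 280.3], 0.82), ([259.3, 241.6, 319.6, 304.9], 0.22)]
   salt_mid [([296.8, 260.7, 314.8, 278.8], 0.61), ([264.8, 256.0, 284.8, 278.3], 0.26)]
   post0 [([258.4, 243.4, 318.8, 305.9], 0.81)]
   carousel_base [([239.5, 176.6, 272.8, 213.4], 0.75), ([277.9, 280.1, 297.4, 304.3], 0.66), ([295.5, 261.1, 312.8, 276.9], 0.64)]
   carousel [([257.3, 243.4, 320.6, 304.9], 0.66), ([337.7, 272.3, 359.1, 291.8], 0.35)]
scene green [(1, [256.0, 239.0], [256, 239, 1, 1]), (1, [289.0, 238.0], [289, 238, 1, 1]), (1, [251.0, 243.0], [251, 243, 1, 1])] 
 arrow [] 
 knob []
   green_jar_mid []
   dark_jar_mid []
   salt_mid []
   post0 []
   carousel_base [([250.5, 185.7, 282.7, 220.6], 0.96), ([427.5, 324.9, 472.1, 387.9], 0.95)]
   carousel []
```

```bash
cat > ang.py <<'E'
from h import *
import sys
p=np.load('top.npy');h=cv2.cvtColor(p,cv2.COLOR_RGB2HSV)
m=cv2.inRange(h,(45,90,30),(85,255,255));m[:272]=0;m[310:]=0;m[:,:265]=0;m[:,320:]=0
cn=max(cv2.findContours(m,0,2)[0],key=cv2.contourArea);(u,v),r=cv2.minEnclosingCircle(cn);print('cap',u,v,r)
g=ray('top',u,v,.122)[:2]
c=np.array([.477,-.0222]);q=g-c
print('green',g,np.linalg.norm(q),np.degrees(np.arctan2(q[1],q[0]))%360)
w=((h[...,1]<70)&(h[...,2]>170))|cv2.inRange(h,(8,150,150),(20,255,255)).astype(bool)
vs,us=np.nonzero(w);X=np.array([ray('top',a,b,.004)[:2] for a,b in zip(us,vs) if 280<a<305 and 303<b<322])
print(len(X));X=X[np.linalg.norm(X-c,axis=1)<.097];X=X[np.linalg.norm(X-c,axis=1)>.072]
(cx,cy),(a,b),t=cv2.minAreaRect((X*1000).astype(np.float32));print('tab rect',cx,cy,a,b,t,len(X))
q=X.mean(0)-c;print('tab',X.mean(0),np.degrees(np.arctan2(q[1],q[0]))%360)
for n,u,v,z in(('dark',275.5,269,.12),('salt',305.8,269.7,.1),('arrow',292.4,313.2,.004),('knob',290.4,279,.03)):
    x=ray('top',u,v,z)[:2];q=x-c;print(n,x,np.degrees(np.arctan2(q[1],q[0]))%360)
E
python3 ang.py
```

```text
cap 287.18292236328125 291.98779296875 10.021259307861328
green [ 0.43771847 -0.01839533] 0.039465350430290015 174.46779680239675
105
tab rect 395.927978515625 -24.70097541809082 18.087358474731445 31.19504737854004 4.1547417640686035 84
tab [ 0.39633017 -0.0252026 ] 182.1316113684408
dark [0.4905817  0.00686173] 64.95145513074166
salt [ 0.48923321 -0.06115947] 287.4322015676622
arrow [ 0.39533284 -0.02307099] 180.61104517616366
knob [ 0.47724181 -0.02159164] 68.32324396168224
```

```bash
python3 -m handwheel '[[[0,0,0],[0,0.6,0.05],0.55],[[0,0,0],[0.1,0.7,0.05],0.55],[[0,0,0],[0.1,0.7,0],0.55],[[0,0,0],[0,0.6,0],0.55],[[0,0,0],[0,0,0],0.55]]'
python3 - <<'E'
from h import *
from scipy.spatial.transform import Rotation as R
o=robot.get_obs();A=R.from_euler('xyz',o['ee_rot']);B=R.from_euler('xyz',[np.pi,0,-2.70])
print((B*A.inv()).as_rotvec()/(np.pi/2),(np.array([.447,-.076,.23])-o['tool_pos'])/.05,o['joint_positions'].round(2))
E
```

```text
time: 9.65
tool_pos: [0.4406, -0.1086, 0.2334]
ee_rot: [-3.119, -0.032, -2.746]
wrist_force: [0.7, -0.5, -0.2]
width: 0.0423
finger_force: 0.0
[ 0.02157525 -0.01290768  0.0288673 ] [ 0.12774482  0.65272023 -0.06764679] [-0.34 -0.12  1.57 -0.04  1.7  -2.31]
```

```bash
python3 -m handwheel '[[[0.01,-0.006,0.014],[0,0.37,0],0.55],[[0.012,-0.007,0.014],[0,0.36,0],0.55],[[0,0,0],[0,0,-0.05],0.55]]'
python3 - <<'E'
from h import *
o=robot.get_obs();print(o['tool_pos'],o['ee_rot'])
E
```

```text
time: 9.95
tool_pos: [0.4405, -0.0738, 0.231]
ee_rot: [3.141, 0.001, -2.704]
wrist_force: [-0.4, -0.4, 0.7]
width: 0.0424
finger_force: 0.0
[ 0.44050966 -0.07380361  0.23097933] [ 3.14127659e+00  1.00452513e-03 -2.70425416e+00]
```

```bash
python3 -m handwheel '[[[0,0,0],[0,0.02,-0.4],0.55],[[0,0,0],[0,0,-0.4],0.55],[[0,0,0],[0,0,-0.35],0.55],[[0,0,0],[0,0,-0.29],0.55],[[0,0,0],[0,0,0],0.66]]'
python3 -m handwheel '[[[0,0,0],[0.09,-0.05,0],0.66],[[0,0,0],[0.1,-0.05,0],0.66],[[0,0,0],[0.1,-0.055,0],0.66],[[0,0,0],[0,0,0],0.66]]'
python3 -m handwheel '[[[0,0,0],[-0.03,0.02,0.2],0.66],[[0,0,0],[0,0,0.5],0.55],[[0,0,0],[0,0,0.6],0.55],[[0,0,-0.05],[0,-0.7,0.1],0.55],[[0,0,-0.09],[0,-0.9,0],0.55]]'
python3 -m handwheel '[[[0,0,-0.09],[0,-0.9,0],0.55],[[0,0,-0.09],[0,-0.9,0],0.55],[[0,0,-0.09],[0,-0.6,0],0.55],[[0,0,0],[0,0,0],0.55]]'
python3 meas.py; python3 ang.py
```

```text
time: 10.45
tool_pos: [0.4391, -0.0739, 0.156]
ee_rot: [3.138, -0.004, -2.707]
wrist_force: [0.0, -1.0, -0.4]
width: 0.0373
finger_force: 0.0
time: 10.85
tool_pos: [0.4562, -0.0821, 0.1593]
ee_rot: [-3.14, 0.001, -2.706]
wrist_force: [-0.2, 0.5, -0.3]
width: 0.0315
finger_force: 0.0
time: 11.35
tool_pos: [0.455, -0.1607, 0.2324]
ee_rot: [-3.137, 0.005, -2.926]
wrist_force: [0.3, -0.3, 0.3]
width: 0.042
finger_force: 0.0
time: 11.75
tool_pos: [0.4532, -0.2842, 0.229]
ee_rot: [-3.14, 0.0, 2.927]
wrist_force: [0.2, 0.4, 0.0]
width: 0.0422
finger_force: 0.0
top green [(171, [290.2, 291.8], [280, 282, 20, 20]), (48, [272.0, 267.3], [266, 262, 11, 10]), (2, [269.0, 264.5], [269, 264, 1, 2])] 
 arrow [(15, [292.3, 313.1], [290, 311, 6, 5])] 
 knob [(34, [290.3, 278.8], [287, 276, 7, 6]), (15, [267.9, 264.1], [265, 263, 9, 5]), (4, [274.5, 261.2], [273, 261, 4, 2])]
   green_jar_mid [([279.6, 279.2, 302.2, 304.6], 0.77)]
   dark_jar_mid [([262.5, 260.5, 283.8, 281.6], 0.55)]
   salt_mid [([295.3, 258.1, 312.5, 277.2], 0.74)]
   post0 [([259.1, 242.8, 318.3, 309.3], 0.86)]
   carousel_base [(
[... 461 characters left out ...]
jar_mid []
   salt_mid []
   post0 [([267.1, 236.1, 273.1, 250.4], 0.48)]
   carousel_base [([247.7, 180.0, 284.6, 223.1], 0.93), ([429.2, 326.2, 472.5, 383.8], 0.88)]
   carousel [([268.4, 237.3, 273.5, 253.2], 0.4)]
cap 289.8529357910156 291.6764831542969 10.088391304016113
green [ 0.4381925  -0.02436229] 0.038867690124811866 183.18913297463226
95
tab rect 395.927978515625 -24.70097541809082 18.087358474731445 31.19504737854004 4.1547417640686035 81
tab [ 0.39609404 -0.02564743] 182.43991677680677
dark [0.4905817  0.00686173] 64.95145513074166
salt [ 0.48923321 -0.06115947] 287.4322015676622
arrow [ 0.39533284 -0.02307099] 180.61104517616366
knob [ 0.47724181 -0.02159164] 68.32324396168224
```

Cap at 183.2° against the tab's 182.4° in the top view. I'll move the arm to the left, clear of the scene camera, for one cross-check.

```bash
python3 -m handwheel '[[[0,0,0],[-0.6,0.9,0.2],0.55],[[0,0,0],[-0.6,0.9,0.2],0.55],[[0,0,0],[-0.6,0.9,0.2],0.55],[[0,0,0],[-0.5,0.9,0.1],0.55],[[0,0,0],[0,0.9,0],0.55]]'
python3 -m handwheel '[[[0,0,0],[0,0.9,0],0.55],[[0,0,0],[0,0.9,0],0.55],[[0,0,0],[0,0.9,0],0.55],[[0,0,0],[0,0.9,0],0.55],[[0,0,0],[0,0.9,0],0.55]]'
python3 -m handwheel '[[[0,0,0],[0,0.9,0],0.55],[[0,0,0],[0,0.9,0],0.55],[[0,0,0],[0,0.9,0],0.55],[[0,0,0],[0,0.9,0],0.55],[[0,0,0],[0,0,0],0.55]]'
python3 meas.py; python3 ang.py
python3 - <<'E'
from h import *
p=np.load('scene.npy');h=cv2.cvtColor(p,cv2.COLOR_RGB2HSV);c=np.array([.4785,-.0171])
g=cv2.cvtColor(p,cv2.COLOR_RGB2GRAY)
# arrow-based tab and posts' expected balls at phase phi: darkness score
best=[]
for phi in np.arange(225,256,1.):
    s=0
    for k in(0,):
        a=np.radians(phi+120*k);u,v=proj('scene',[*(c+.063*np.array([np.cos(a),np.sin(a)])),.145]).round().astype(int)
        s+=g[v-2:v+3,u-2:u+3].mean()
    best.append((round(s,1),phi))
print(sorted(best)[:6])
m=cv2.inRange(h,(45,90,30),(85,255,255));m[:285]=0;m[325:]=0;m[:,:225]=0;m[:,265+20:]=0
cn=max(cv2.findContours(m,0,2)[0],key=cv2.contourArea);print(cv2.boundingRect(cn))
for n,z,q in(('arrow',.004,cv2.inRange(h,(8,200,180),(20,255,255))),):
    vs,us=np.nonzero(q[330:348,245:272]);x=ray('scene',us.mean()+245,vs.mean()+330,z)[:2]-c;print(n,len(us),np.degrees(np.arctan2(x[1],x[0]))%360)
cc=np.array(cv2.boundingRect(cn));u,v=cc[0]+cc[2]/2-.5,cc[1]+cc[2]/2-.5
x=ray('scene',u,v,.122)[:2]-c;print('green',u,v,np.linalg.norm(x),np.degrees(np.arctan2(x[1],x[0]))%360)
E
```

```text
time: 12.95
tool_pos: [0.3459, -0.0684, 0.2621]
ee_rot: [-3.141, 0.003, 2.93]
wrist_force: [1.5, 0.1, -0.8]
width: 0.0422
finger_force: 0.0
time: 13.45
tool_pos: [0.3471, 0.1575, 0.261]
ee_rot: [3.141, 0.001, 2.934]
wrist_force: [0.8, -0.4, 0.3]
width: 0.042
finger_force: 0.0
time: 13.95
tool_pos: [0.3466, 0.3396, 0.2593]
ee_rot: [-3.141, -0.003, 2.939]
wrist_force: [0.0, -1.1, 0.0]
width: 0.0422
finger_force: 0.0
top green [(171, [290.2, 291.7], [280, 282, 20, 20]), (49, [272.0, 267.3], [266, 262, 11, 10]), (2, [269.0, 264.5], [269, 264, 1, 2])] 
 arrow [(17, [292.5, 313.1], [290, 311, 6, 5])] 
 knob [(35, [290.0, 278.8], [287, 276, 7, 6]), (14, [266.8, 265.4], [265, 263, 5, 7]), (8, [273.2, 262.0], [271, 261, 6, 3])]
   green_jar_mid [([278.9, 280.8, 300.6, 307.7], 0.86)]
   dark_jar_mid [([263.1, 259.4, 282.5, 282.5], 0.83)]
   salt_mid [([293.8, 261.0, 315.5, 279.4], 0.78)]
   post0 [([261.5, 240.1, 317.0, 308.2], 0.89)]
   carousel_base [([418.0, 260.5, 458.8, 300.8], 0.8), ([239.4, 175.8, 273.2, 213.7], 0.62), ([284.4, 306.9, 299.5, 317.5], 0.53)]
   carousel [([258.9, 242.5, 3
[... 891 characters left out ...]
13297463226
95
tab rect 395.927978515625 -24.70097541809082 18.087358474731445 31.19504737854004 4.1547417640686035 81
tab [ 0.39609404 -0.02564743] 182.43991677680677
dark [0.4905817  0.00686173] 64.95145513074166
salt [ 0.48923321 -0.06115947] 287.4322015676622
arrow [ 0.39533284 -0.02307099] 180.61104517616366
knob [ 0.47724181 -0.02159164] 68.32324396168224
[(np.float64(32.6), np.float64(242.0)), (np.float64(32.6), np.float64(243.0)), (np.float64(34.1), np.float64(244.0)), (np.float64(34.1), np.float64(245.0)), (np.float64(35.6), np.float64(246.0)), (np.float64(43.6), np.float64(247.0))]
(246, 285, 26, 27)
arrow 49 181.4705471102588
green 258.5 297.5 0.04423379247267237 185.2808041127756
```

Run:
```python
from h import *
def cap(h,cam,box):
    m=cv2.inRange(h,(45,90,30),(85,255,255));k=np.zeros_like(m);a,b,c,d=box;k[b:d,a:c]=255;m&=k
    cn=cv2.convexHull(np.vstack(cv2.findContours(m,0,2)[0]))[:,0]
    # cap side visible: use top rim = upper part; project hull at z=.126, fit circle of r=.0235 to far half
    X=np.array([ray(cam,u,v,.126)[:2] for u,v in cn]);return X
from scipy.optimize import least_squares
for cam,b0,b1 in(('top',(270,243,305,275),(270,275,310,310)),('scene',(250,240,290,285),(240,280,285,320))):
    h0=cv2.cvtColor(cv2.imread(f'pics/{cam}0.png'),cv2.COLOR_BGR2HSV);p=np.load(cam+'.npy');h1=cv2.cvtColor(p,cv2.COLOR_RGB2HSV)
    g=[]
    for h,b in((h0,b0),(h1,b1)):
        X=cap(h,cam,b);X0=X.mean(0);f=X[X[:,0]>X0[0]-.002]
        s=least_squares(lambda q:np.linalg.norm(f-q[:2],axis=1)-q[2],[*X0,.022]);g.append(s.x[:2]);print(cam,'cap',s.x.round(4))
    ax=(g[0]+g[1])/2
    w=((h1[...,1]<70)&(h1[...,2]>150))|cv2.inRange(h1,(5,150,150),(22,255,255)).astype(bool)
    vs,us=np.nonzero(w);T=np.array([ray(cam,a,b,.004)[:2] for a,b in zip(us,vs)])
    T=T[(abs(T[:,1]+.023)<.03)&(T[:,0]>.375)&(T[:,0]<.404)];t=T.mean(0)
    an=lambda x:np.degrees(np.arctan2(x[1],x[0]))%360
    print(' axis',ax,'R',np.linalg.norm(g[1]-g[0])/2,'green0',an(g[0]-ax),'green1',an(g[1]-ax),'tab',t,len(T),an(t-ax))
```

```text
top cap [ 0.5196 -0.0191  0.0216]
top cap [ 0.4385 -0.0244  0.0215]Traceback (most recent call last):
  File "<stdin>", line 16, in <module>
  File "h.py", line 8, in ray
    c=robot.calibration(cam);K=np.array(c['mtx']);E=np.array(c['extrinsics'])
ValueError: time passes only in moves, steps and waits
```

```bash
cat > fin.py <<'E'
import h as H, functools
from h import *
C={c:robot.calibration(c) for c in('top','scene')}
def ray(cam,u,v,z):
    K=np.array(C[cam]['mtx']);E=np.array(C[cam]['extrinsics']);r=E[:3,:3]@np.linalg.solve(K,[u,v,1.]);o=E[:3,3];return o+r*(z-o[2])/r[2]
from scipy.optimize import least_squares
an=lambda x:np.degrees(np.arctan2(x[1],x[0]))%360
for cam,b0,b1 in(('top',(270,243,305,275),(270,275,310,310)),('scene',(250,240,290,285),(240,280,285,320))):
    h0=cv2.cvtColor(cv2.imread(f'pics/{cam}0.png'),cv2.COLOR_BGR2HSV);h1=cv2.cvtColor(np.load(cam+'.npy'),cv2.COLOR_RGB2HSV)
    g=[]
    for h,b in((h0,b0),(h1,b1)):
        m=cv2.inRange(h,(45,90,30),(85,255,255));k=np.zeros_like(m);k[b[1]:b[3],b[0]:b[2]]=255;m&=k
        cn=max(cv2.findContours(m,0,2)[0],key=cv2.contourArea)[:,0];cn=cv2.convexHull(cn)[:,0]
        X=np.array([ray(cam,u,v,.126)[:2] for u,v in cn]);X0=X.mean(0);f=X[X[:,0]>X0[0]-.002]
        s=least_squares(lambda q:np.linalg.norm(f-q[:2],axis=1)-q[2],[*X0,.022]);g.append(s.x[:2]);print(cam,'cap',s.x.round(4))
    ax=(g[0]+g[1])/2
    w=((h1[...,1]<70)&(h1[...,2]>150))|cv2.inRange(h1,(5,150,150),(22,255,255)).astype(bool)
    T=np.array([ray(cam,a,b,.004)[:2] for b in range(295,360) for a in range(230,320) if w[b,a]])
    T=T[(abs(T[:,1]+.023)<.03)&(T[:,0]>.375)&(T[:,0]<.404)];t=T.mean(0)
    print(' axis',ax,'R',np.linalg.norm(g[1]-g[0])/2,'green1',an(g[1]-ax),'tab',t,len(T),an(t-ax))
E
python3 fin.py
```

```text
top cap [ 0.5196 -0.0191  0.0216]
top cap [ 0.4385 -0.0244  0.0215]
 axis [ 0.47906198 -0.02178487] R 0.040667301741605426 green1 183.7157452386261 tab [ 0.39597152 -0.02386647] 84 181.43508312615643
scene cap [ 0.5161 -0.0159  0.0238]
scene cap [ 0.4374 -0.0205  0.0217]
 axis [ 0.47679365 -0.01818281] R 0.039419437961165676 green1 183.35816601027352 tab [ 0.3947547  -0.02009187] 138 181.33304497230736
```

Both cameras put the jar within about 2° of the arrow line, which is about 1.4 mm, and the arm is clear. I'll hand in.

```bash
python3 -c "
from bench import robot
print(robot.close_job())"
```

```text
the job is handed in; nothing more can be done
None
```

The job is handed in: the green-capped jar stands at the front of the carousel, within about 2° of the orange arrow by both cameras, and the arm was clear of everything; nothing but the posts should have been touched, though I took no final check of the small things beside the carousel.

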